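# Cock, load and fire the bench impact tester

### The job

Make one impact test on the brass slug. First pull the red paddle of the blue tester back until the sear catches, without forcing it against the end buffer, and let go of the paddle; then stand the slug upright in the brass nest in front of the anvil, and finally press the yellow trigger button so that the striker fires onto the slug and stays resting on it. Never let the striker snap forward while the nest is empty, and leave the jar, the crucible and the stopper where they stand.

Things in the scene. Friction and masses are not known exactly. Their poses are not given: they have to be found in the camera images.
- tester: spring impact tester fixed on the bench; base plate 226 x 90 x 12 mm, dark steel anvil block, brass nest, blue housing. Origin at bench height on the middle line; +x is the draw direction, z up. In mm: anvil block x -158 to -130, 44 wide, top z 62; nest x -130 to -95; housing x -70 to 42, 56 wide, top z 72; base x -166 to 60. Heading varies.
- seat (a point): middle of the nest floor, 12 mm above the bench (tester x -114, y 0). Open at the top: 32 mm free along x (anvil face to a lip 8 mm high), 30 mm across; side walls 6 mm thick, 14 mm high. The striker's nose (14 mm across, axis 42 mm above the bench) is 10 mm from the anvil face at rest, blocking the nest; cocked, 41 to 61 mm.
- handle (a point): point in the red paddle at the rear end of the striker, on the middle line, 80 mm above the bench; moves with the striker. Paddle 10 mm thick along tester x, 40 mm wide, from 30 to 100 mm above the bench; at rest 45 mm clear behind the housing.
- striker (a joint): draw in m: 0 at rest, grows as the paddle goes along tester +x. Spring: 5 N at rest, +0.12 N per mm. A hidden sear catches it at 0.031 to 0.051, different each run; 2 to 5 N more are felt just before, while the button dips 4 mm, stays down for 5 mm and pops up. 2 mm past the catch the end buffer adds 4 N per mm. Caught, it stays. About 0.014 when resting on the slug. Mass 0.45 kg.
- trigger (a joint): how far the trigger is pressed down in m: 0 up, 0.008 bottom; pressed about 4 to 5 mm it frees the cocked striker. It takes 2 to 6 N and springs back.
- button (a point): centre of the top of the yellow round trigger button, 22 mm across, on top of the housing, 86 mm above the bench when up
- end_buffer: rubber end buffer inside the housing that the drawn striker meets 2 mm past the catch; it is damaged when it is pressed with more than 12 N (in addition to the spring)
- slug: brass test slug, plain cylinder 24 mm across, 55 mm tall, about 70 g, standing upright on the bench; origin at the centre of its foot
- powder_jar: clear jar with white cap, 60 mm across, 85 mm tall, bystander; origin at its foot
- crucible: white porcelain crucible, 40 mm across, 34 mm tall, bystander; origin at its foot
- stopper: red-brown rubber stopper, 29 mm across, 26 mm tall, bystander; origin at its foot

How it is judged:
By the outcome, as a careful person would: the job done as asked, in the order asked, and still so for the second after the job is handed in, with the robot touching nothing.
It also fails if it takes over 64 s, if anything falls off the work surface, if the arm or the gripper's body presses on something with over 40 N, if the wrist force passes 120 N, or if a joint passes its speed limit or range.

### The arm

A 6-joint arm with a two-finger parallel gripper is mounted at the origin on a cart in front of the work surface, level with it; the furniture and walls round the work are solid. World frame = base frame: x ahead of the robot, y to its left, z up, the work surface at z = 0. Lengths are in mm, angles in degrees, forces in N, time in s.
With the tool pointing down it reaches from about 300 to 850 mm from the base axis. Payload 4.2 kg.
Tool frame: the origin (TCP) lies at the very end of the fingers, on their centre line; the grasp point (between the pads) lies 19 mm behind it (env.grasp_offset is the distance from the TCP to the grasp point, in mm); z points along the fingers, y is the line along which they close (so a half turn about z gives the same grasp; the last joint's range is limited). The gripper opens to 91 mm and grips with 3 to 60 N. Pads are 32 mm wide; open, the fingers measure 118 mm over their backs; the gripper's body (76 mm by 178 mm) begins 60 mm behind the grasp point.
Start: joints at [-65.833, 18.312, 89.639, -0, 72.044, -1.146], TCP at [245.858, -519.809, 174.076] pointing down, gripper open.
Joint ranges: [-177.97, 177.97], [-48.28, 115.42], [12.27, 149.76], [-77.06, 257.06], [2.81, 150.46], [-146.56, 146.56]. Speed limits (degrees/s): [147.25, 147.25, 180, 180, 180, 180].

### API

Orientations are given as [roll, pitch, yaw] about the fixed x, y, z axes, in that order (R = Rz(yaw) Ry(pitch) Rx(roll)).
In Python, from workcell import env, eyes gives the robot as it stands.
- The arm moves only by the tool send_rows, never from a script. Its arguments are lists of equal length, an entry for each row: "grip": the opening, from -1 (shut) to 1 (fully open), so that 0 is half open; "xyz": the shift along the world's x, y, z in m, a list of three; "yaw": the turn about the world's z in degrees. A call has 1 to 8 rows; each row is the pose to reach, as a shift and turn from the pose commanded when the call began; what a row does not reach only later rows make up. A row lasts 1/12 s, in which the tool goes at most 41.7 mm and 7.16 degrees, less where a joint would pass 70% of its speed; a pose out of reach is approached as far as the arm can. A call with a gripper value outside its range is refused whole. The fingers move at their own pace and stop on an object; "grip_force" is the grip in N (left out, the last holds). Time passes only in rows, so rows that repeat a pose let the fingers close. It gives the time, the measured TCP pose, the force, the opening and the grip force at its end, in the units of the state.
- env.state(): the state, without advancing time (a new reading comes with each control period).
- eyes.grab_frame(name): name is "side" or "top"; returns a dict with "frame" (480x640x3 uint8, red, green, blue), "fx", "fy", "cx", "cy" (pixels), "D" ([k1, k2, p1, p2, k3] as OpenCV has them; the pictures are not rectified), "pose" (4x4, takes a point from camera to world coordinates). Camera axes: x right, y down, z forward; pixel columns grow to the right and rows downward; lengths in mm; the calibration is good to about 2 mm. A picture is of the moment at which its call begins. There is no depth.
- env.job_done(): hands the job in; it is judged then, once.
The state is a dict: "time_s": time; "qpos": joint angles; "qvel": joint speeds; "effort": joint torques, N m; "ee_pos": TCP position; "ee_rot": TCP orientation; "force": force on the tool from outside, world axes, zero at the start; "torque": the same for the moment, N m; "gripper_width": finger opening in mm; "gripper_force": force on a finger pad.
Only numpy, scipy, OpenCV 4.12 (cv2) and the standard library are available. Lean on these libraries where they do the work, as an engineer would, in place of code of your own. Each camera call takes 0.05 s, during which the arm holds its last target. There are 200 camera calls.

## Working session

There is one attempt and no reset: what is moved stays moved. The work goes in short steps, Python scripts to look and compute and a tool call to move; the robot and the scene stay as the last step left them, time stands still between calls to the robot, and variables do not carry over. Pictures are saved under pics/ and viewed, at most 10 in all, crops included, and the job is handed in when it is done.

Besides the shell and the picture viewer there is one more tool, called as a command line: name --pt "numbers of a row" for each row, then --argument value for the rest. send_rows: Moves the arm, as the interface text tells. Its arguments: {"type":"object","properties":{"grip":{"type":"array"},"xyz":{"type":"array"},"yaw":{"type":"array"},"grip_force":{"type":"number"}},"required":["grip","xyz","yaw"]}

```bash
mkdir -p pics; ls; python3 - <<'E'
from workcell import env, eyes
import cv2, pickle
for n in ("side","top"):
    f=eyes.grab_frame(n); pickle.dump(f,open(f"pics/{n}0.pkl","wb"))
    cv2.imwrite(f"pics/{n}0.png",f["frame"][:,:,::-1])
    print(n,f["fx"],f["cx"],f["D"],f["pose"].round(3).tolist() if hasattr(f["pose"],"round") else f["pose"])
print(env.state())
E
```

```text
pics
side 502.2878064089372 320.6102488546943 [0.04270395 0.         0.         0.         0.        ] [[-0.857, -0.209, 0.471, 56.282], [-0.515, 0.347, -0.784, 1042.524], [0.001, -0.914, -0.405, 496.54], [0.0, 0.0, 0.0, 1.0]]
top 457.5800370725124 314.11850167322405 [-0.09495237  0.          0.          0.          0.        ] [[0.019, -0.99, 0.141, 414.86], [-1.0, -0.021, -0.01, 236.613], [0.013, -0.141, -0.99, 1026.581], [0.0, 0.0, 0.0, 1.0]]
{'time_s': 0.1, 'qpos': array([-6.58329470e+01,  1.83484149e+01,  8.96980005e+01, -1.81050627e-03,
        7.20443046e+01, -1.14746703e+00]), 'qvel': array([-0.03565169, -0.11288903, -0.11833567, -0.07134027,  0.05317144,
        0.12160636]), 'effort': array([ 1.02810198e-03, -4.13331699e+01, -2.32510149e+01,  7.28847622e-02,
        4.22138418e-02, -4.76485479e-05]), 'ee_pos': array([ 245.63216543, -519.33558431,  173.30961848]), 'ee_rot': array([-1.79909264e+02, -9.56398889e-05,  2.53150795e+01]), 'force': array([ 0.12551526, -0.03993765,  0.04723684]), 'torque': array([-0.02814149, -0.00673423, -0.0449013 ]), 'gripper_force': 0.0, 'gripper_width': 91.17984906766507}
```

View pics/side0.png

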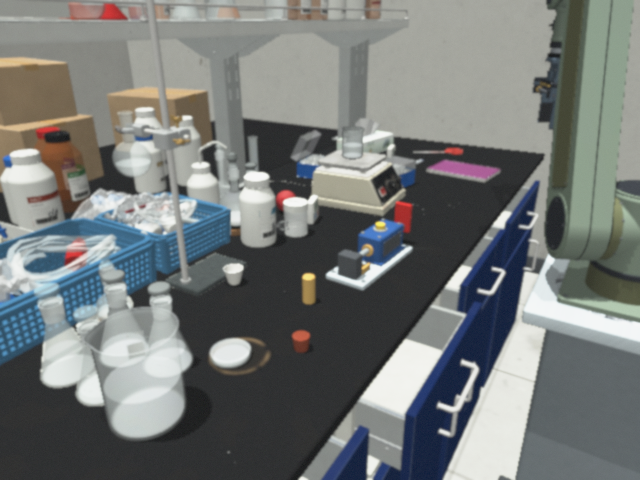

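View pics/top0.png

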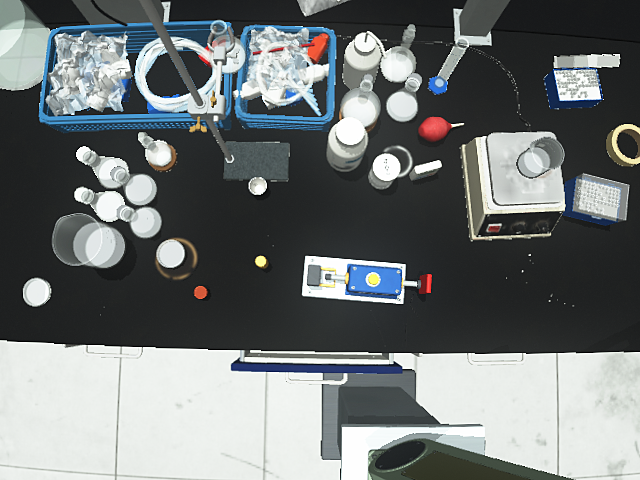

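The side view shows the tester around (370,255), the slug at (309,288) and the paddle at (403,217). In the top view the tester spans (303,278) to (432,284), the button is at (373,280) and the slug at (261,262). I'll enlarge the relevant crops.

```bash
python3 - <<'E'
import cv2,pickle
t=pickle.load(open("pics/top0.pkl","rb"))["frame"][:,:,::-1]
s=pickle.load(open("pics/side0.pkl","rb"))["frame"][:,:,::-1]
cv2.imwrite("pics/tc.png",cv2.resize(t[235:325,245:445],None,fx=4,fy=4,interpolation=cv2.INTER_CUBIC))
cv2.imwrite("pics/sc.png",cv2.resize(s[190:315,290:430],None,fx=4.8,fy=4.8,interpolation=cv2.INTER_CUBIC))
E
```

```text
(no output)
```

View pics/tc.png

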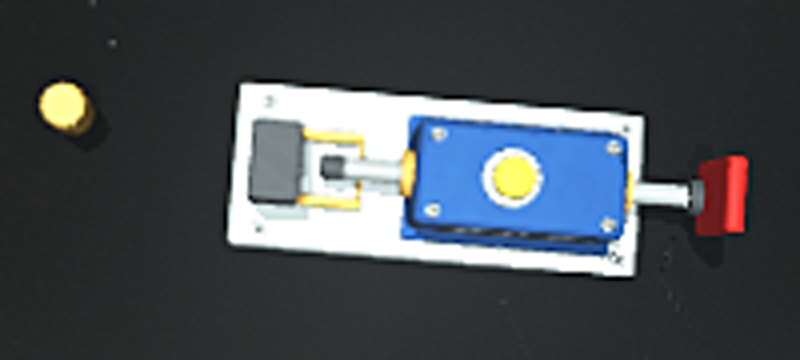

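View pics/sc.png

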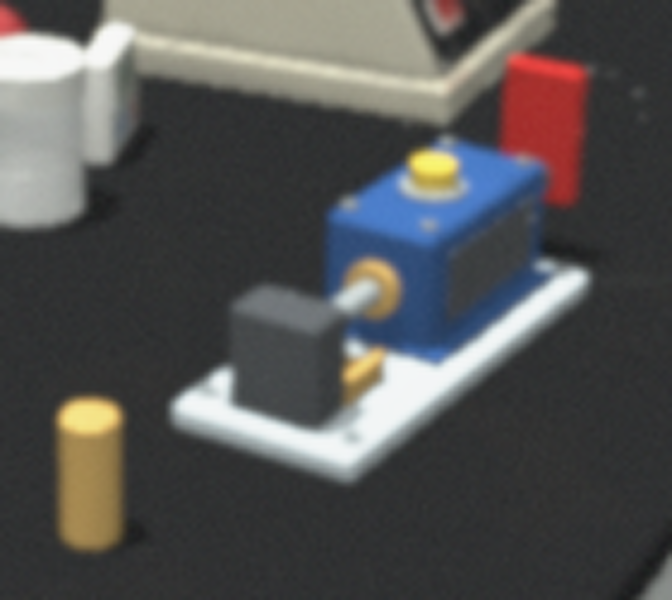

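Top crop: base corners (240,84), (644,116), (634,276), (228,244); button (515,176); paddle top strip (737,194); slug top (62,104). Side crop: base corners (172,408), (347,462); button (434,160); slug top (91,416). Next I'll fit the poses from these.

```bash
cat > h.py <<'E'
import cv2,numpy as np
def proj(f,P):
    T=np.linalg.inv(np.array(f["pose"])); K=np.array([[f["fx"],0,f["cx"]],[0,f["fy"],f["cy"]],[0,0,1]])
    return cv2.projectPoints(np.atleast_2d(np.float64(P)),cv2.Rodrigues(T[:3,:3])[0],T[:3,3],K,np.float64(f["D"]))[0][:,0]
def tw(p,P):
    a=np.radians(p[2]);P=np.atleast_2d(np.float64(P));c,s=np.cos(a),np.sin(a)
    return np.c_[p[0]+c*P[:,0]-s*P[:,1],p[1]+s*P[:,0]+c*P[:,1],P[:,2]]
E
python3 - <<'E'
from h import *
import pickle
from scipy.optimize import least_squares
T=pickle.load(open("pics/top0.pkl","rb"));S=pickle.load(open("pics/side0.pkl","rb"))
ut=lambda a:(np.float64(a)+.5)/4-.5+[245,235]
us=lambda a:(np.float64(a)+.5)/4.8-.5+[290,190]
tp=[(-166,45,12,240,84),(60,45,12,644,116),(60,-45,12,634,276),(-166,-45,12,228,244),(-158,22,62,252,120),(-130,22,62,302,122),(-130,-22,62,298,203),(-158,-22,62,248,198),(-70,28,72,416,116),(42,28,72,628,134),(-70,-28,72,411,222),(92,0,100,737,194)]
sp=[(-166,45,12,172,408),(-166,-45,12,347,462),(60,-45,12,588,272)]
tp,sp=np.float64(tp),np.float64(sp)
def r(p):
    b=[p[3],0,86]
    return np.r_[proj(T,tw(p,np.r_[tp[:,:3],[b]]))-ut(np.r_[tp[:,3:],[[515,176]]]),proj(S,tw(p,np.r_[sp[:,:3],[b]]))-us(np.r_[sp[:,3:],[[434,160]]])].ravel()
o=least_squares(r,[400,100,-90,-15],loss="soft_l1");print(o.x.round(2));print(o.fun.reshape(-1,2).round(1).tolist())
p=o.x
def q(s): return np.r_[proj(T,[s[0],s[1],55])-ut([[62,104]]),proj(S,[s[0],s[1],55])-us([[91,416]])].ravel()
s=least_squares(q,[400,300]);print("slug",s.x.round(1),s.fun.round(1))
print("seat",tw(p,[-114,0,12]).round(1),"handle",tw(p,[92,0,80]).round(1),"button",tw(p,[p[3],0,86]).round(1))
print("dir",np.cos(np.radians(p[2])),np.sin(np.radians(p[2])))
# jar etc. approx: crucible, stopper
for n,u,z in (("crucible",(258,184),34),("stopper",(201,292),26)):
    print(n,least_squares(lambda s:(proj(T,[s[0],s[1],z])-[u]).ravel(),[400,300]).x.round(0))
E
```

```text
[467.54  83.48 -93.53 -19.51]
[[0.0, -0.5], [-0.3, -0.4], [-0.0, 0.0], [-0.4, -0.1], [-0.3, -0.9], [0.4, -0.4], [-0.2, 0.2], [-1.0, 0.4], [0.8, 0.2], [0.8, -0.0], [0.2, 0.4], [-0.2, -0.5], [0.1, 0.1], [-0.1, -0.5], [1.2, 0.3], [0.2, 0.7], [0.2, 0.8]]
slug [504.1 340.6] [-0.   0.1 -0.1 -0.1]
seat [[474.6 197.3  12. ]] handle [[461.9  -8.3  80. ]] button [[468.7 103.   86. ]]
dir -0.0616308365063822 -0.9980990131202032
crucible [678. 354.]
stopper [435. 471.]
```

send_rows --grip '[0, 0, 0, 0, 0, 0, 0, 0]' --pt "0.108 0.2555 0" --pt "0.108 0.2555 0" --pt "0.108 0.2555 0" --pt "0.108 0.2555 0" --pt "0.108 0.2555 0" --pt "0.108 0.2555 0" --pt "0.108 0.2555 0" --pt "0.108 0.2555 0" --yaw '[-7, -14, -21, -28, -28.85, -28.85, -28.85, -28.85]' --grip_force 25

```text
time_s: 0.77
ee_pos: [354.7, -259.3, 173.9]
ee_rot: [-179.8, 0.0, -3.2]
force: [-0.2, 0.1, -0.3]
gripper_width: 46.1
gripper_force: 0.0
```

send_rows --grip '[0, 0, 0, 0, 0, 0, 0, 0]' --pt "0.108 0.2555 0" --pt "0.108 0.2555 0" --pt "0.108 0.2555 0" --pt "0.108 0.2555 0" --pt "0.108 0.2555 0" --pt "0.108 0.2555 0" --pt "0.108 0.2555 -0.02" --pt "0.108 0.2555 -0.04" --yaw '[0, 0, 0, 0, 0, 0, 0, 0]'

```text
time_s: 1.43
ee_pos: [465.0, -5.1, 134.3]
ee_rot: [-179.9, -0.3, -3.3]
force: [-0.8, 0.3, -0.7]
gripper_width: 45.6
gripper_force: 0.0
```

send_rows --grip '[0, 0, 0, 0, 0, 0]' --pt "0 0 0" --pt "0 0 0" --pt "0 0 -0.025" --pt "0 0 -0.05" --pt "0 0 -0.072" --pt "0 0 -0.072" --yaw '[0, 0, 0, 0, 0, 0]'

```text
time_s: 1.93
ee_pos: [459.2, -10.0, 59.9]
ee_rot: [180.0, 0.4, -3.7]
force: [-0.2, 1.2, -0.8]
gripper_width: 45.7
gripper_force: 0.0
```

```bash
python3 - <<'E'
from workcell import env, eyes
import cv2,numpy as np
s=env.state();print(s["ee_pos"].round(1),s["ee_rot"].round(1),s["force"].round(1))
t=eyes.grab_frame("top")["frame"][:,:,::-1];s=eyes.grab_frame("side")["frame"][:,:,::-1]
a=cv2.resize(t[230:330,345:465],(480,400),interpolation=2);b=cv2.resize(s[170:270,350:430],(320,400),interpolation=2)
cv2.imwrite("pics/g1.png",np.hstack([a,b]))
E
```

```text
[459.2 -10.   59.9] [180.    0.4  -3.7] [-0.2  1.2 -0.8]
```

View pics/g1.png

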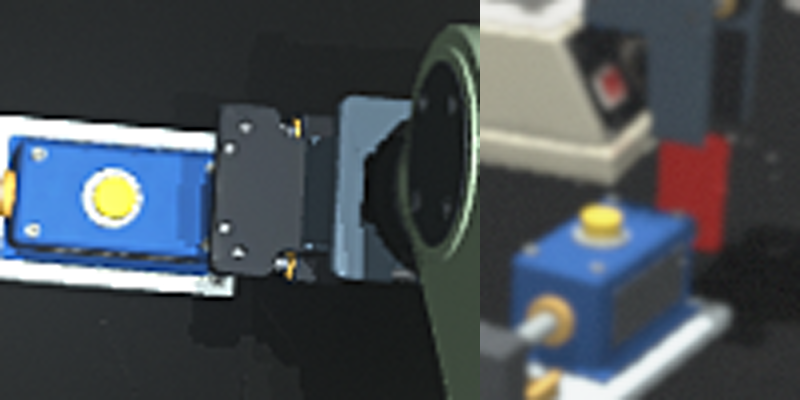

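The front finger is between the housing and the paddle (paddle at about (693,190) in the composite) and is clear of the housing. Closing now.

send_rows --grip '[-0.3, -0.6, -0.9, -1, -1, -1, -1, -1]' --pt "0 0 0" --pt "0 0 0" --pt "0 0 0" --pt "0 0 0" --pt "0 0 0" --pt "0 0 0" --pt "0 0 0" --pt "0 0 0" --yaw '[0, 0, 0, 0, 0, 0, 0, 0]' --grip_force 25

```text
time_s: 2.7
ee_pos: [461.8, -8.7, 62.1]
ee_rot: [180.0, 0.0, -3.5]
force: [-0.1, 0.2, -0.4]
gripper_width: 0.5
gripper_force: 0.0
```

```bash
python3 - <<'E'
from workcell import env, eyes
import cv2,numpy as np,pickle
from h import *
T=eyes.grab_frame("top");S=eyes.grab_frame("side")
p=[467.5,83.5,-93.53]
t=T["frame"][:,:,::-1].copy();s=S["frame"][:,:,::-1].copy()
ee=env.state()["ee_pos"]
print(proj(S,[ee]),proj(T,[ee]),proj(S,tw(p,[[92,0,80],[97,20,100],[97,-20,100],[87,20,100],[87,-20,100]])))
a=cv2.resize(t[230:330,345:465],(480,400),interpolation=2);b=cv2.resize(s[170:270,350:430],(320,400),interpolation=2)
cv2.imwrite("pics/g2.png",np.hstack([a,b]))
E
```

```text
[[402.3077523  218.53551043]] [[424.22795661 283.47209777]] [[402.73523788 211.47070742]
 [396.55310387 201.23641325]
 [412.11697917 204.48736258]
 [394.6206037  202.40620497]
 [410.24845572 205.69969982]]
```

View pics/g2.png

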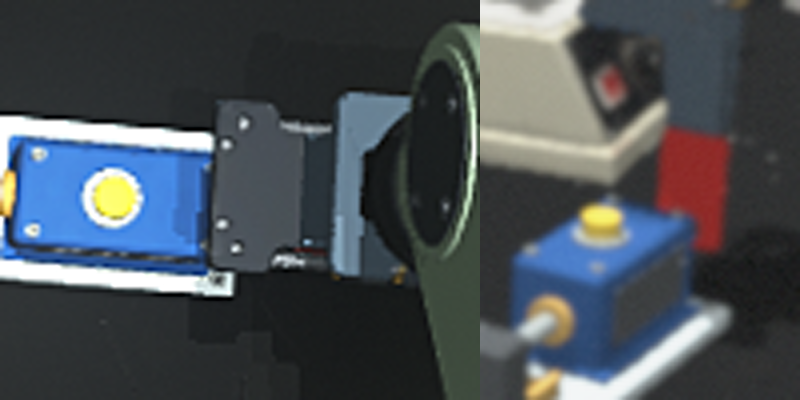

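```bash
python3 - <<'E'
from workcell import env, eyes
import cv2,numpy as np
from h import *
S=eyes.grab_frame("side");T=eyes.grab_frame("top")
ee=env.state()["ee_pos"]; k=5; x0,y0=335,130
s=cv2.resize(S["frame"][y0:y0+115,x0:x0+120,::-1],None,fx=k,fy=k,interpolation=2)
for d in (0,19,79):
    u=proj(S,[ee+[0,0,d]])[0]; c=((u-[x0,y0])*k).astype(int);print(d,c); cv2.circle(s,tuple(map(int,c)),4,(0,255,0),1)
cv2.imwrite("pics/g3.png",s)
print(s.shape, env.state()["gripper_width"],env.state()["qpos"])
E
```

```text
0 [336 442]
19 [339 404]
79 [348 282]
(575, 600, 3) 0.4524677008015532 [-2.51304767e+00  1.44791102e+01  1.13359971e+02 -8.11629284e-03
  5.21679831e+01  9.10258396e+01]
```

View pics/g3.png

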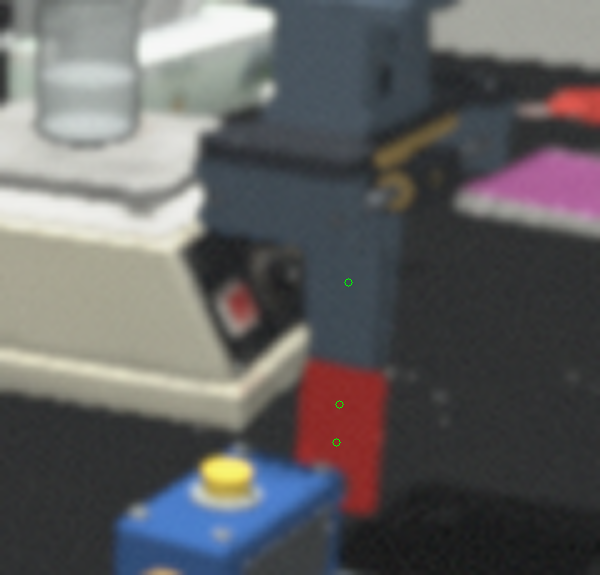

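The fingers look hidden behind the paddle, yet they closed on nothing. Before doing anything more I'll check where the gripper body and the fingers should project.

```bash
python3 - <<'E'
from workcell import env, eyes
import cv2,numpy as np
from h import *
S=eyes.grab_frame("side");T=eyes.grab_frame("top")
s=env.state();p=[*s["ee_pos"][:2],-93.53];z=s["ee_pos"][2]
for n,P in (("bodyfront",[[89,38,79],[89,-38,79],[-89,38,79],[-89,-38,79]]),("bodyfrontB",[[38,89,79],[38,-89,79],[-38,89,79],[-38,-89,79]]),("fing front (neg x)",[[-14,16,0],[-14,-16,0],[-14,16,79],[-14,-16,79]])):
    P=np.float64(P); P[:,0]*=1; P[:,2]+=z
    print(n,((proj(S,tw(p,P))-[335,130])*5).round(0).tolist(),((proj(T,tw(p,P))-[345,230])*4).round(0).tolist())
# red mask paddle in both
for n,f in (("side",S),("top",T)):
    a=f["frame"].astype(int);m=(a[...,0]>110)&(a[...,1]<60)&(a[...,2]<70)
    l,c,st,ce=cv2.connectedComponentsWithStats(m.astype(np.uint8))
    print(n,[(q[:5].tolist()) for q in st[1:] if q[4]>8])
E
```

```text
bodyfront [[358.0, 224.0], [503.0, 249.0], [181.0, 319.0], [337.0, 351.0]] [[538.0, 143.0], [532.0, 298.0], [181.0, 115.0], [172.0, 271.0]]
bodyfrontB [[217.0, 232.0], [565.0, 296.0], [139.0, 270.0], [498.0, 341.0]] [[441.0, 33.0], [425.0, 396.0], [290.0, 20.0], [271.0, 385.0]]
fing front (neg x) [[293.0, 445.0], [354.0, 459.0], [303.0, 284.0], [367.0, 297.0]] [[292.0, 182.0], [289.0, 242.0], [331.0, 172.0], [328.0, 237.0]]
side [[103, 5, 22, 14, 186], [37, 129, 21, 10, 96], [277, 199, 5, 8, 16], [394, 202, 18, 30, 356], [65, 254, 14, 10, 67]]
top [[316, 37, 13, 25, 53], [302, 43, 13, 4, 28], [206, 46, 3, 4, 9], [272, 48, 11, 3, 19], [253, 51, 8, 3, 13], [198, 55, 13, 11, 33], [419, 117, 32, 23, 183], [489, 226, 9, 4, 19]]
```

send_rows --grip '[-1, -1, -1, -1, -1, -1]' --pt "0 0 0.03" --pt "0 0 0.06" --pt "0 0 0.06" --pt "0 0 0.06" --pt "0 0 0.06" --pt "0 0 0.06" --yaw '[0, 0, 0, 0, 0, 0]'

```text
time_s: 3.5
ee_pos: [460.7, -8.8, 120.9]
ee_rot: [180.0, 0.2, -3.5]
force: [0.6, 0.5, 0.0]
gripper_width: 0.6
gripper_force: 0.0
```

```bash
python3 - <<'E'
from workcell import env, eyes
import cv2,numpy as np,pickle
from h import *
S=eyes.grab_frame("side");T=eyes.grab_frame("top")
for f in (pickle.load(open("pics/side0.pkl","rb")),S):
    a=f["frame"].astype(int)[190:250,385:425];m=(a[...,0]>100)&(a[...,1]<70)&(a[...,2]<80)
    y,x=np.nonzero(m);print(x.min()+385,x.max()+385,y.min()+190,y.max()+190,x.mean()+385,y.mean()+190,m.sum())
for f in (pickle.load(open("pics/top0.pkl","rb")),T):
    a=f["frame"].astype(int)[265:305,410:440];m=(a[...,0]>100)&(a[...,1]<70)&(a[...,2]<80)
    y,x=np.nonzero(m);print(m.sum(),x.mean()+410 if len(x) else 0,y.mean()+265 if len(x) else 0)
s=env.state();print(s["ee_pos"])
k=4
img=cv2.resize(S["frame"][100:240,340:440,::-1],None,fx=k,fy=k,interpolation=2)
im2=cv2.resize(T["frame"][215:355,380:480,::-1],None,fx=k,fy=k,interpolation=2)
for f,im,o in ((S,img,(340,100)),(T,im2,(380,215))):
    for d in (0,79): cv2.circle(im,tuple(map(int,(proj(f,[s["ee_pos"]+[0,0,d]])[0]-o)*k)),4,(0,255,0),1)
cv2.imwrite("pics/g4.png",np.hstack([img,im2]))
E
```

```text
385 412 191 232 403.52369077306736 214.21197007481297 401
385 411 191 232 403.3134715025907 214.4740932642487 386
167 424.8622754491018 283.47305389221555
2 428.5 292.0
[460.89205953  -8.75245199 120.91007232]
```

View pics/g4.png

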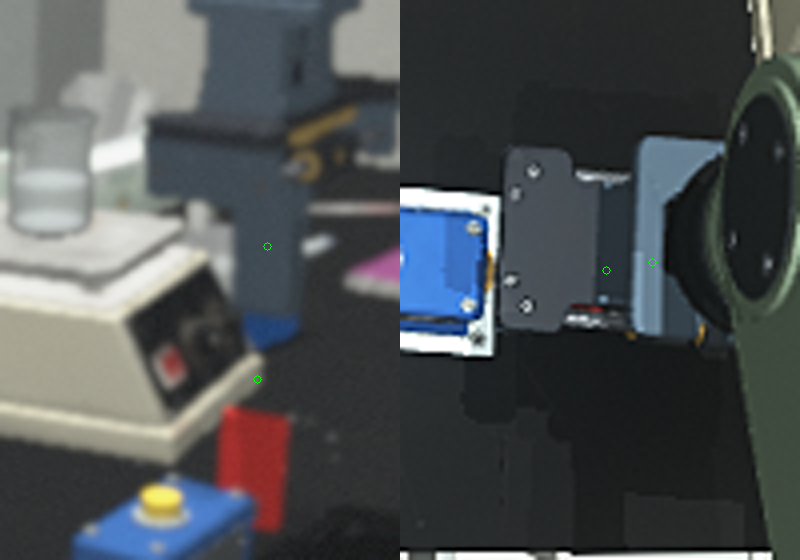

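The side camera shows the fingertips above their predicted spot, so I'll find the paddle by touch. First a slow descent with the fingers closed.

send_rows --grip '[-1, -1, -1, -1, -1, -1, -1, -1]' --pt "0 0 -0.01" --pt "0 0 -0.016" --pt "0 0 -0.018" --pt "0 0 -0.02" --pt "0 0 -0.022" --pt "0 0 -0.024" --pt "0 0 -0.025" --pt "0 0 -0.025" --yaw '[0, 0, 0, 0, 0, 0, 0, 0]'

```text
time_s: 4.27
ee_pos: [461.8, -8.8, 97.0]
ee_rot: [180.0, 0.0, -3.5]
force: [-0.3, -0.3, 0.5]
gripper_width: 0.5
gripper_force: 0.0
```

```bash
python3 - <<'E'
from workcell import env, eyes
import cv2,numpy as np
print(env.state())
f=eyes.grab_frame("side")
print(f["pose"],f["fx"],f["fy"],f["cx"],f["cy"])
E
```

```text
{'time_s': 4.2667, 'qpos': array([-2.51445592e+00,  1.21347614e+01,  1.10538879e+02, -7.73880638e-03,
        5.73363472e+01,  9.10253970e+01]), 'qvel': array([ 0.04373674, -0.21383115, -0.21635375,  0.07239998,  0.36123227,
        0.05991938]), 'effort': array([-1.49730629e-03, -3.22144711e+01, -2.02479029e+01,  2.88741075e-02,
       -1.05063454e-01,  1.21958969e-04]), 'ee_pos': array([461.80521733,  -8.81125182,  96.98367413]), 'ee_rot': array([ 1.79993308e+02,  9.86996126e-03, -3.53567624e+00]), 'force': array([-0.33595156, -0.33595694,  0.52436932]), 'torque': array([0.04609187, 0.04951342, 0.01980101]), 'gripper_force': 0.0, 'gripper_width': 0.4738632572016729}
[[-8.57178900e-01 -2.09090402e-01  4.70664995e-01  5.62815413e+01]
 [-5.15018111e-01  3.46540056e-01 -7.84006591e-01  1.04252387e+03]
 [ 8.23979744e-04 -9.14434904e-01 -4.04732168e-01  4.96540007e+02]
 [ 0.00000000e+00  0.00000000e+00  0.00000000e+00  1.00000000e+00]] 502.2878064089372 502.2878064089372 320.6102488546943 240.39689209173847
```

send_rows --grip '[-1, -1, -1, -1, -1, -1]' --pt "0 0 -0.002" --pt "0 0 -0.004" --pt "0 0 -0.006" --pt "0 0 -0.008" --pt "0 0 -0.008" --pt "0 0 -0.008" --yaw '[0, 0, 0, 0, 0, 0]'

```text
time_s: 4.82
ee_pos: [461.7, -8.8, 88.9]
ee_rot: [180.0, 0.0, -3.5]
force: [-0.2, 0.5, 0.7]
gripper_width: 0.8
gripper_force: 0.0
```

send_rows --grip '[-1, -1, -1, -1, -1, -1, -1, -1]' --pt "0 0 -0.004" --pt "0 0 -0.008" --pt "0 0 -0.012" --pt "0 0 -0.015" --pt "0 0 -0.018" --pt "0 0 -0.021" --pt "0 0 -0.024" --pt "0 0 -0.024" --yaw '[0, 0, 0, 0, 0, 0, 0, 0]'

```text
time_s: 5.48
ee_pos: [461.4, -8.8, 64.4]
ee_rot: [180.0, 0.1, -3.5]
force: [0.0, 0.7, -0.3]
gripper_width: 0.4
gripper_force: 0.0
```

send_rows --grip '[-1, -1, -1, -1, -1]' --pt "0 0 -0.002" --pt "0 0 -0.004" --pt "0 0 -0.005" --pt "0 0 -0.006" --pt "0 0 -0.006" --yaw '[0, 0, 0, 0, 0]'

```text
time_s: 5.9
ee_pos: [462.0, -8.8, 60.3]
ee_rot: [180.0, -0.0, -3.5]
force: [-3.0, -0.0, 10.2]
gripper_width: 0.3
gripper_force: 5.0
```

send_rows --grip '[-1, -1, 0, 0, 0, 0, 0, 0]' --pt "0 0 0.008" --pt "0 0 0.008" --pt "0 0 0.008" --pt "0 0 0.008" --pt "0 0 0.004" --pt "0 0 0" --pt "0 0 -0.004" --pt "0 0 -0.004" --yaw '[0, 0, 0, 0, 0, 0, 0, 0]'

```text
time_s: 6.57
ee_pos: [460.9, -8.8, 53.9]
ee_rot: [180.0, 0.1, -3.5]
force: [-0.0, -0.3, -0.4]
gripper_width: 37.6
gripper_force: 0.0
```

```bash
python3 - <<'E'
from workcell import env, eyes
import cv2,numpy as np
s=env.state();print(s["force"],s["torque"],s["ee_pos"])
E
```

```text
[-0.0203534  -0.32638968 -0.39758797] [ 0.01032784 -0.00259313 -0.02517565] [460.87514357  -8.76562021  53.85427759]
```

send_rows --grip '[-0.2, -0.4, -0.6, -0.8, -1, -1, -1, -1]' --pt "0 0 0" --pt "0 0 0" --pt "0 0 0" --pt "0 0 0" --pt "0 0 0" --pt "0 0 0" --pt "0 0 0" --pt "0 0 0" --yaw '[0, 0, 0, 0, 0, 0, 0, 0]' --grip_force 8

```text
time_s: 7.23
ee_pos: [462.0, -7.9, 55.2]
ee_rot: [-179.9, -0.0, -3.6]
force: [0.3, 5.1, 0.3]
gripper_width: 9.5
gripper_force: 8.0
```

send_rows --grip '[-1, -1, -0.7, -0.3, -0.1, -0.1, -0.1, -0.1]' --pt "0.0001 0.001 0" --pt "0.0001 0.0015 0" --pt "0.0001 0.0015 0" --pt "0.0001 0.0015 0" --pt "0.0001 0.001 -0.004" --pt "0 0 -0.008" --pt "0 0 -0.011" --pt "0 0 -0.014" --yaw '[0, 0, 0, 0, 0, 0, 0, 0]'

```text
time_s: 7.9
ee_pos: [461.5, -9.1, 40.5]
ee_rot: [180.0, 0.0, -3.5]
force: [0.6, -0.7, 0.7]
gripper_width: 41.0
gripper_force: 0.0
```

```bash
python3 - <<'E'
from workcell import env, eyes
import cv2,numpy as np
from h import *
f=eyes.grab_frame("side");s=env.state();print(s["force"],s["ee_pos"])
a=cv2.resize(f["frame"][140:260,340:440,::-1],None,fx=5,fy=5,interpolation=2)
cv2.imwrite("pics/g5.png",a)
E
```

```text
[-0.55808749  0.56216913 -0.38390967] [461.13334354  -8.99891188  40.0347132 ]
```

View pics/g5.png

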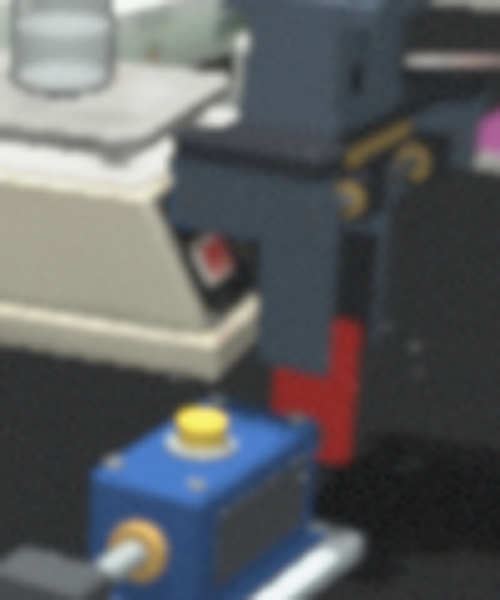

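The front finger is in front of the paddle at (262–330, 365), so the real fingertips sit about 39 mm above the reported TCP. Closing and drawing now.

send_rows --grip '[-0.4, -0.7, -1, -1, -1, -1, -1, -1]' --pt "0 0 0" --pt "0 0 0" --pt "0 0 0" --pt "0 0 0" --pt "0 0 0" --pt "0 0 0" --pt "0 0 0" --pt "0 0 0" --yaw '[0, 0, 0, 0, 0, 0, 0, 0]' --grip_force 30

```text
time_s: 8.62
ee_pos: [462.1, -7.9, 41.2]
ee_rot: [-179.9, -0.0, -3.6]
force: [-0.1, 4.8, 1.0]
gripper_width: 9.8
gripper_force: 30.0
```

send_rows --grip '[-1, -1, -1, -1, -1, -1, -1, -1]' --pt "-0.0002 -0.003 0" --pt "-0.0004 -0.006 0" --pt "-0.0006 -0.01 0" --pt "-0.0009 -0.014 0" --pt "-0.0011 -0.018 0" --pt "-0.0012 -0.02 0" --pt "-0.0012 -0.02 0" --pt "-0.0012 -0.02 0" --yaw '[0, 0, 0, 0, 0, 0, 0, 0]'

```text
time_s: 9.28
ee_pos: [460.8, -27.6, 41.2]
ee_rot: [-179.9, -0.0, -3.6]
force: [0.2, 7.0, 0.4]
gripper_width: 10.1
gripper_force: 30.0
```

```bash
cat > b.py <<'E'
from workcell import env, eyes
import numpy as np
from h import *
S=eyes.grab_frame("side");a=S["frame"].astype(int)[205:250,365:400]
m=(a[...,0]>140)&(a[...,1]>110)&(a[...,2]<90);y,x=np.nonzero(m)
s=env.state();print("button n,row,top",m.sum(),(y.mean()+205).round(2),y.min()+205,"F",s["force"].round(1),"ee",s["ee_pos"].round(1),s["gripper_width"].round(1))
E
python3 b.py
```

```text
Traceback (most recent call last):
  File "b.py", line 6, in <module>
    s=env.state();print("button n,row,top",m.sum(),(y.mean()+205).round(2),y.min()+205,"F",s["force"].round(1),"ee",s["ee_pos"].round(1),s["gripper_width"].round(1))
                                                                                                                                         ^^^^^^^^^^^^^^^^^^^^^^^^
AttributeError: 'float' object has no attribute 'round'
```

```bash
sed -i 's/s\["gripper_width"\].round(1)/round(s["gripper_width"],1)/' b.py; python3 b.py
```

```text
button n,row,top 23 226.0 221 F [-0.3  7.   0.5] ee [460.8 -27.5  41.2] 9.8
```

send_rows --grip '[-1, -1, -1, -1]' --pt "-0.0001 -0.002 0" --pt "-0.0002 -0.004 0" --pt "-0.0002 -0.004 0" --pt "-0.0002 -0.004 0" --yaw '[0, 0, 0, 0]'

```text
time_s: 9.72
ee_pos: [460.5, -31.4, 41.2]
ee_rot: [-179.9, -0.0, -3.6]
force: [0.1, 7.7, 0.4]
gripper_width: 9.8
gripper_force: 30.0
```

```bash
python3 b.py
```

```text
button n,row,top 23 226.0 221 F [0.2 7.9 1.6] ee [460.5 -31.4  41.2] 9.8
```

send_rows --grip '[-1, -1, -1, -1]' --pt "-0.0001 -0.002 0" --pt "-0.0002 -0.004 0" --pt "-0.0002 -0.004 0" --pt "-0.0002 -0.004 0" --yaw '[0, 0, 0, 0]'

```text
time_s: 10.1
ee_pos: [460.2, -35.3, 41.2]
ee_rot: [-179.8, 0.0, -3.6]
force: [-0.7, 7.9, 0.4]
gripper_width: 9.8
gripper_force: 30.0
```

```bash
python3 b.py
```

```text
button n,row,top 23 226.0 221 F [0.2 7.5 0.5] ee [460.3 -35.3  41.2] 10.0
```

send_rows --grip '[-1, -1, -1]' --pt "-0.0001 -0.001 0" --pt "-0.0001 -0.002 0" --pt "-0.0001 -0.002 0" --yaw '[0, 0, 0]'

```text
time_s: 10.4
ee_pos: [460.1, -37.2, 41.2]
ee_rot: [-179.8, 0.0, -3.6]
force: [-0.7, 9.0, 0.7]
gripper_width: 9.8
gripper_force: 30.0
```

```bash
python3 b.py
```

```text
button n,row,top 24 226.96 221 F [0.5 8.2 1.3] ee [460.1 -37.2  41.2] 9.6
```

send_rows --grip '[-1, -1, -1]' --pt "-0.0001 -0.001 0" --pt "-0.0001 -0.002 0" --pt "-0.0001 -0.002 0" --yaw '[0, 0, 0]'

```text
time_s: 10.7
ee_pos: [460.0, -39.1, 41.2]
ee_rot: [-179.8, 0.0, -3.6]
force: [-0.2, 8.4, 1.4]
gripper_width: 9.5
gripper_force: 30.0
```

```bash
python3 b.py
```

```text
button n,row,top 23 226.0 221 F [-0.2  8.5  0.8] ee [460.  -39.1  41.2] 10.1
```

send_rows --grip '[-1, -1, -1]' --pt "-0.0001 -0.001 0" --pt "-0.0001 -0.002 0" --pt "-0.0001 -0.002 0" --yaw '[0, 0, 0]'

```text
time_s: 11.0
ee_pos: [459.9, -41.0, 41.2]
ee_rot: [-179.8, 0.0, -3.6]
force: [-0.1, 9.1, 1.6]
gripper_width: 10.1
gripper_force: 30.0
```

```bash
python3 b.py
```

```text
button n,row,top 23 226.0 221 F [-1.   9.1  1.9] ee [459.9 -41.   41.2] 9.9
```

send_rows --grip '[-1, -1, -1]' --pt "-0.0001 -0.001 0" --pt "-0.0001 -0.002 0" --pt "-0.0001 -0.002 0" --yaw '[0, 0, 0]'

```text
time_s: 11.3
ee_pos: [459.7, -43.0, 41.2]
ee_rot: [-179.8, 0.0, -3.6]
force: [-0.0, 10.3, 0.9]
gripper_width: 9.8
gripper_force: 30.0
```

```bash
python3 b.py
```

```text
button n,row,top 25 227.84 221 F [1.2 8.1 0.1] ee [459.7 -43.   41.2] 9.6
```

send_rows --grip '[-1, -1, -1]' --pt "-0.0001 -0.001 0" --pt "-0.0001 -0.002 0" --pt "-0.0001 -0.002 0" --yaw '[0, 0, 0]'

```text
time_s: 11.6
ee_pos: [459.6, -44.3, 41.2]
ee_rot: [-179.7, 0.0, -3.7]
force: [0.1, 11.2, 1.8]
gripper_width: 10.1
gripper_force: 30.0
```

```bash
python3 b.py
```

```text
button n,row,top 22 227.5 222 F [-0.2 11.5  1.3] ee [459.6 -44.3  41.2] 9.6
```

send_rows --grip '[-1, -1, -1]' --pt "-0.0001 -0.001 0" --pt "-0.0001 -0.002 0" --pt "-0.0001 -0.002 0" --yaw '[0, 0, 0]'

```text
time_s: 11.9
ee_pos: [459.5, -46.0, 41.2]
ee_rot: [-179.7, 0.0, -3.7]
force: [-0.2, 12.5, 1.4]
gripper_width: 9.5
gripper_force: 30.0
```

```bash
python3 b.py
```

```text
button n,row,top 18 227.72 222 F [ 0.3 12.1  1. ] ee [459.5 -46.   41.2] 9.5
```

```bash
sed -i 's/\[205:250,365:400\]/[205:231,368:392]/' b.py; python3 b.py
```

```text
button n,row,top 18 226.56 222 F [ 0.1 12.7  1.3] ee [459.5 -46.   41.2] 9.5
```

send_rows --grip '[-1, -1, -1]' --pt "-0.0001 -0.0015 0" --pt "-0.0001 -0.0015 0" --pt "-0.0001 -0.0015 0" --yaw '[0, 0, 0]'

```text
time_s: 12.25
ee_pos: [459.4, -47.4, 41.2]
ee_rot: [-179.7, 0.0, -3.7]
force: [0.2, 13.4, 0.5]
gripper_width: 9.6
gripper_force: 30.0
```

```bash
python3 b.py
```

```text
button n,row,top 12 227.25 226 F [ 0.5 13.7  1.5] ee [459.4 -47.4  41.2] 9.5
```

send_rows --grip '[-1, -1, -1]' --pt "-0.0001 -0.0015 0" --pt "-0.0001 -0.0015 0" --pt "-0.0001 -0.0015 0" --yaw '[0, 0, 0]'

```text
time_s: 12.55
ee_pos: [459.3, -48.8, 41.2]
ee_rot: [-179.7, 0.0, -3.7]
force: [1.8, 13.2, 1.5]
gripper_width: 9.7
gripper_force: 30.0
```

```bash
python3 b.py
```

```text
button n,row,top 12 227.42 227 F [ 1.9 13.7  1.2] ee [459.3 -48.8  41.2] 9.7
```

send_rows --grip '[-1, -1, -1]' --pt "-0.0001 -0.001 0" --pt "-0.0001 -0.0015 0" --pt "-0.0001 -0.0015 0" --yaw '[0, 0, 0]'

```text
time_s: 12.85
ee_pos: [459.2, -50.4, 41.2]
ee_rot: [-179.7, 0.0, -3.7]
force: [0.1, 12.5, 1.9]
gripper_width: 9.8
gripper_force: 30.0
```

```bash
python3 b.py
```

```text
button n,row,top 2 227.0 227 F [-0.  12.   1.4] ee [459.2 -50.5  41.2] 9.7
```

send_rows --grip '[-1, -1]' --pt "-0.0001 -0.001 0" --pt "-0.0001 -0.001 0" --yaw '[0, 0]'

```text
time_s: 13.07
ee_pos: [459.1, -51.8, 41.2]
ee_rot: [-179.8, 0.0, -3.7]
force: [0.6, 11.0, 1.4]
gripper_width: 9.7
gripper_force: 30.0
```

```bash
python3 b.py
```

```text
button n,row,top 3 227.33 227 F [ 0.2 11.1  2.2] ee [459.2 -51.8  41.2] 9.9
```

send_rows --grip '[-1, -1]' --pt "-0.0001 -0.0007 0" --pt "-0.0001 -0.0007 0" --yaw '[0, 0]'

```text
time_s: 13.28
ee_pos: [459.1, -52.7, 41.2]
ee_rot: [-179.8, 0.0, -3.7]
force: [0.3, 10.2, 1.7]
gripper_width: 10.3
gripper_force: 30.0
```

```bash
python3 b.py
```

```text
button n,row,top 11 227.36 227 F [1.6 9.9 1.2] ee [459.1 -52.7  41.2] 9.8
```

send_rows --grip '[-1, -1]' --pt "0 -0.0007 0" --pt "0 -0.0007 0" --yaw '[0, 0]'

```text
time_s: 13.5
ee_pos: [459.0, -53.2, 41.2]
ee_rot: [-179.8, 0.0, -3.7]
force: [0.8, 11.1, 1.7]
gripper_width: 9.8
gripper_force: 30.0
```

```bash
python3 b.py
```

```text
button n,row,top 9 227.33 227 F [-0.7 10.6  2. ] ee [459.1 -53.2  41.2] 10.0
```

send_rows --grip '[-1, -1]' --pt "0 -0.0007 0" --pt "0 -0.0007 0" --yaw '[0, 0]'

```text
time_s: 13.72
ee_pos: [459.0, -53.8, 41.2]
ee_rot: [-179.7, 0.0, -3.7]
force: [0.3, 11.0, 1.7]
gripper_width: 10.1
gripper_force: 30.0
```

```bash
python3 b.py
```

```text
button n,row,top 9 227.33 227 F [ 0.1 11.5  1. ] ee [459.  -53.8  41.2] 9.7
```

```bash
cat > y.py <<'E'
from workcell import env, eyes
import numpy as np,pickle
S=eyes.grab_frame("side")
for f in (pickle.load(open("pics/side0.pkl","rb")),S):
    a=f["frame"].astype(int); print((a[216:234,376:386,0]-a[216:234,376:386,2]).mean(1).round(0).astype(int).tolist())
s=env.state();print(s["force"].round(1),s["ee_pos"].round(1))
E
python3 y.py
```

```text
[2, -2, -6, -17, -24, 8, 72, 106, 119, 121, 108, 92, 77, 44, 8, -32, -86, -117]
[2, -2, -6, -20, -48, -74, -53, 27, 88, 112, 122, 114, 83, 45, 9, -32, -86, -118]
[ 1.4 11.1  1. ] [459.  -53.8  41.2]
```

send_rows --grip '[-1, -1]' --pt "0 -0.0007 0" --pt "0 -0.0007 0" --yaw '[0, 0]'

```text
time_s: 13.98
ee_pos: [459.0, -54.4, 41.2]
ee_rot: [-179.7, 0.0, -3.7]
force: [1.2, 12.3, 1.5]
gripper_width: 9.5
gripper_force: 30.0
```

```bash
python3 y.py
```

```text
[2, -2, -6, -17, -24, 8, 72, 106, 119, 121, 108, 92, 77, 44, 8, -32, -86, -117]
[2, -2, -7, -20, -47, -73, -53, 26, 88, 112, 122, 114, 83, 45, 10, -32, -86, -118]
[-0.1 12.7  1.9] [459.  -54.4  41.2]
```

send_rows --grip '[-1, -1]' --pt "0 -0.0007 0" --pt "0 -0.0007 0" --yaw '[0, 0]'

```text
time_s: 14.2
ee_pos: [458.9, -55.1, 41.2]
ee_rot: [-179.7, 0.0, -3.7]
force: [0.1, 12.6, 1.4]
gripper_width: 9.6
gripper_force: 30.0
```

```bash
python3 y.py
```

```text
[2, -2, -6, -17, -24, 8, 72, 106, 119, 121, 108, 92, 77, 44, 8, -32, -86, -117]
[2, -2, -7, -20, -47, -73, -53, 27, 87, 112, 122, 114, 83, 46, 9, -32, -86, -118]
[ 0.1 12.   1.9] [458.9 -55.1  41.2]
```

send_rows --grip '[-1, -1]' --pt "0 -0.0006 0" --pt "0 -0.0006 0" --yaw '[0, 0]'

```text
time_s: 14.42
ee_pos: [458.9, -55.7, 41.2]
ee_rot: [-179.7, 0.0, -3.7]
force: [-0.2, 11.3, 2.1]
gripper_width: 9.8
gripper_force: 30.0
```

```bash
python3 y.py
```

```text
[2, -2, -6, -17, -24, 8, 72, 106, 119, 121, 108, 92, 77, 44, 8, -32, -86, -117]
[2, -2, -7, -20, -47, -73, -50, 30, 89, 113, 122, 114, 82, 45, 9, -32, -86, -118]
[ 0.3 12.2  0.9] [458.9 -55.7  41.2]
```

send_rows --grip '[-1, -1]' --pt "0 -0.0006 0" --pt "0 -0.0006 0" --yaw '[0, 0]'

```text
time_s: 14.63
ee_pos: [458.8, -56.6, 41.2]
ee_rot: [-179.8, 0.0, -3.7]
force: [0.1, 10.6, 2.0]
gripper_width: 9.8
gripper_force: 30.0
```

```bash
python3 y.py
```

```text
[2, -2, -6, -17, -24, 8, 72, 106, 119, 121, 108, 92, 77, 44, 8, -32, -86, -117]
[2, -2, -7, -17, -23, 9, 72, 106, 119, 120, 107, 92, 77, 44, 8, -32, -86, -117]
[-0.3 11.1  2.2] [458.8 -56.5  41.2]
```

The button has popped up. To confirm the sear holds, I'll ease forward a little while still gripping.

send_rows --grip '[-1, -1, -1, -1, -1, -1, -1]' --pt "0 -0.0005 0" --pt "0 -0.0005 0" --pt "0 0 0" --pt "0.0001 0.001 0" --pt "0.0001 0.0015 0" --pt "0.0001 0.002 0" --pt "0.0001 0.002 0" --yaw '[0, 0, 0, 0, 0, 0, 0]'

```text
time_s: 15.27
ee_pos: [458.8, -56.5, 41.2]
ee_rot: [-180.0, 0.0, -3.6]
force: [-0.9, 5.0, 3.4]
gripper_width: 9.6
gripper_force: 30.0
```

```bash
python3 y.py
```

```text
[2, -2, -6, -17, -24, 8, 72, 106, 119, 121, 108, 92, 77, 44, 8, -32, -86, -117]
[2, -2, -7, -17, -23, 8, 72, 105, 118, 120, 107, 92, 77, 45, 8, -33, -86, -118]
[-1.9  5.2  3.6] [458.8 -56.5  41.2]
```

The sear holds: the force fell and the paddle did not follow. Releasing the paddle and lifting away.

send_rows --grip '[-1, -1, -0.7, -0.4, -0.1, 0, 0, 0]' --pt "0 0.001 0" --pt "0 0.001 0" --pt "0 0.001 0" --pt "0 0.001 0" --pt "0 0.001 0" --pt "0 0.001 0.01" --pt "0 0.001 0.04" --pt "0 0.001 0.08" --yaw '[0, 0, 0, 0, 0, 0, 0, 0]'

```text
time_s: 15.98
ee_pos: [456.9, -56.0, 119.4]
ee_rot: [180.0, 0.4, -3.5]
force: [0.4, 0.3, 0.6]
gripper_width: 43.9
gripper_force: 0.0
```

```bash
python3 - <<'E'
from workcell import env, eyes
import numpy as np,pickle
from h import *
T=eyes.grab_frame("top");S=eyes.grab_frame("side")
for z in (40,60,70,80,90): print(z,proj(S,[[478,25,z],[446,25,z]]).round(1).tolist())
a=S["frame"].astype(int)[190:250,385:430];m=(a[...,0]>100)&(a[...,1]<70)&(a[...,2]<80)
y,x=np.nonzero(m);print("paddle",x.min()+385,x.max()+385,y.min()+190,y.max()+190)
s=env.state();print(s["ee_pos"],s["ee_rot"],s["time_s"],s["force"])
E
```

```text
40 [[389.6, 230.5], [402.4, 233.2]]
60 [[390.1, 222.6], [403.0, 225.2]]
70 [[390.4, 218.6], [403.3, 221.2]]
80 [[390.6, 214.5], [403.6, 217.1]]
90 [[390.9, 210.5], [403.9, 213.0]]
paddle 385 420 191 225
[464.12506818 -57.01651786 126.35960445] [179.90158426  -0.72815463  -3.51197446] 16.0833 [ 0.86808418 -0.4556865  -1.16346677]
```

send_rows --grip '[0.2, 0.2, 0.2, 0.2, 0.2, 0.2, 0.2, 0.2]' --pt "0 0 0.02" --pt "0 0.025 0.02" --pt "0.005 0.05 0.02" --pt "0.01 0.08 0.02" --pt "0.015 0.11 0.02" --pt "0.02 0.14 0.02" --pt "0.02 0.17 0.02" --pt "0.02 0.2 0.02" --yaw '[6, 12, 18, 24, 30, 36, 42, 48]'

```text
time_s: 16.75
ee_pos: [479.4, 145.2, 140.4]
ee_rot: [180.0, 0.0, 44.8]
force: [0.3, -1.3, 0.7]
gripper_width: 54.4
gripper_force: 0.0
```

send_rows --grip '[0.2, 0.2, 0.2, 0.2, 0.2, 0.2, 0.2, 0.2]' --pt "0.005 0.03 0" --pt "0.01 0.06 0" --pt "0.015 0.09 0" --pt "0.02 0.12 0" --pt "0.024 0.15 -0.01" --pt "0.0244 0.175 -0.02" --pt "0.0244 0.1903 -0.02" --pt "0.0244 0.1903 -0.02" --yaw '[6, 12, 18, 24, 30, 36, 42, 42]'

```text
time_s: 17.42
ee_pos: [503.4, 337.0, 119.2]
ee_rot: [-179.9, 0.0, 86.8]
force: [0.3, 0.1, -0.7]
gripper_width: 54.8
gripper_force: 0.0
```

send_rows --grip '[0.2, 0.2, 0.2]' --pt "0 0 -0.01" --pt "0 0 -0.02" --pt "0 0 -0.02" --yaw '[0, 0, 0]'

```text
time_s: 17.67
ee_pos: [502.2, 332.1, 98.3]
ee_rot: [-179.8, 0.2, 86.4]
force: [0.3, -0.0, -0.9]
gripper_width: 54.3
gripper_force: 0.0
```

```bash
python3 - <<'E'
from workcell import env, eyes
import cv2,numpy as np
from h import *
s=env.state();print(s["ee_pos"],s["ee_rot"],s["gripper_width"],s["time_s"],env.grasp_offset)
T=eyes.grab_frame("top");S=eyes.grab_frame("side")
x0,y0=270,215
a=cv2.resize(S["frame"][y0:y0+100,x0:x0+85,::-1],None,fx=4.7,fy=5,interpolation=2)
b=cv2.resize(T["frame"][225:325,230:310,::-1],None,fx=5,fy=5,interpolation=2)
np.save("pics/s.npy",S["frame"])
# nose / slug colour check
f=S["frame"].astype(int);m=(f[...,0]>150)&(f[...,0]-f[...,2]>80)&(f[...,1]>90);m[:, :290]=0;m[:,330:]=0
y,x=np.nonzero(m);print("slug px",x.min(),x.max(),y.min(),y.max(),proj(S,[[504.1,340.6,0],[504.1,340.6,55]]))
E
```

```text
[502.17808605 332.0892272   98.28472616] [-179.7816481     0.20070895   86.35117867] 54.25945033310583 17.6667 18.8
slug px 293 313 275 339 [[308.71619888 301.61388787]
 [308.46376269 276.15087871]]
```

send_rows --grip '[0.2, 0.2, 0.2, 0.2, 0.2, 0.2, 0.2, 0.2]' --pt "0 0 -0.02" --pt "0 0 -0.045" --pt "0 0 -0.07" --pt "0 0 -0.085" --pt "0 0 -0.095" --pt "0 0 -0.098" --pt "0 0 -0.1" --pt "0 0 -0.1" --yaw '[0, 0, 0, 0, 0, 0, 0, 0]'

```text
time_s: 18.43
ee_pos: [504.4, 334.5, 1.8]
ee_rot: [179.9, -0.1, 86.4]
force: [-0.6, -0.6, 0.9]
gripper_width: 55.0
gripper_force: 0.0
```

send_rows --grip '[0.2, 0.2, 0.2, 0.2, 0.2]' --pt "0 0 -0.003" --pt "0 0 -0.006" --pt "0 0 -0.009" --pt "0 0 -0.012" --pt "0 0 -0.012" --yaw '[0, 0, 0, 0, 0]'

```text
time_s: 18.85
ee_pos: [503.2, 334.0, -11.5]
ee_rot: [-180.0, 0.0, 86.5]
force: [0.3, -0.5, 0.1]
gripper_width: 54.9
gripper_force: 0.0
```

send_rows --grip '[0, -0.2, -0.4, -0.6, -0.7, -0.7, -0.7, -0.7]' --pt "0 0 0" --pt "0 0 0" --pt "0 0 0" --pt "0 0 0" --pt "0 0 0" --pt "0 0 0" --pt "0 0 0" --pt "0 0 0" --yaw '[0, 0, 0, 0, 0, 0, 0, 0]' --grip_force 15

```text
time_s: 19.52
ee_pos: [503.7, 334.3, -10.8]
ee_rot: [180.0, -0.0, 86.5]
force: [-0.2, 0.6, 1.1]
gripper_width: 23.7
gripper_force: 15.0
```

send_rows --grip '[-1, -1, -1, -1]' --pt "0 0 0" --pt "0 0 0.01" --pt "0 0 0.02" --pt "0 0 0.03" --yaw '[0, 0, 0, 0]'

```text
time_s: 19.85
ee_pos: [503.8, 334.4, 20.2]
ee_rot: [180.0, -0.0, 86.5]
force: [0.8, 0.5, -1.2]
gripper_width: 23.7
gripper_force: 15.0
```

send_rows --grip '[-1, -1, -1, -1, -1, -1, -1, -1]' --pt "0 0 0.03" --pt "0 0 0.061" --pt "-0.006 -0.03 0.061" --pt "-0.012 -0.06 0.061" --pt "-0.018 -0.09 0.061" --pt "-0.024 -0.12 0.061" --pt "-0.0295 -0.1435 0.061" --pt "-0.0295 -0.1435 0.061" --yaw '[0, 0, 0, 0, 0, 0, 0, 0]'

```text
time_s: 20.52
ee_pos: [472.5, 187.1, 81.2]
ee_rot: [-180.0, 0.1, 86.3]
force: [-0.6, -0.3, -0.3]
gripper_width: 23.6
gripper_force: 15.0
```

send_rows --grip '[-1, -1, -1, -1, -1]' --pt "0 0 0" --pt "0 0 0" --pt "0 0 -0.01" --pt "0 0 -0.02" --pt "0 0 -0.02" --yaw '[0, 0, 0, 0, 0]'

```text
time_s: 20.93
ee_pos: [472.5, 190.9, 57.5]
ee_rot: [-179.8, 0.1, 86.5]
force: [-0.8, -0.7, -1.2]
gripper_width: 23.7
gripper_force: 15.0
```

```bash
python3 - <<'E'
from workcell import env, eyes
import cv2,numpy as np
from h import *
S=eyes.grab_frame("side");s=env.state();print(s["ee_pos"].round(1),s["time_s"],s["gripper_width"])
e=s["ee_pos"];fz=e[2]+10.8
print("pred foot/top",proj(S,[[e[0]+.4,e[1]+6.3,fz],[e[0]+.4,e[1]+6.3,fz+55]]).round(1).tolist())
f=S["frame"].astype(int);m=(f[...,0]>120)&(f[...,0]-f[...,2]>70)&(f[...,1]>80);r=m[195:300,325:375]
l,c,st,ce=cv2.connectedComponentsWithStats(r.astype(np.uint8))
print([(q[0]+325,q[1]+195,q[2],q[3],q[4]) for q in st[1:] if q[4]>10])
p=[467.54,83.48,-93.53]
print("anvil top edge front",proj(S,tw(p,[[-130,22,62],[-130,-22,62],[-114,0,12]])).round(1).tolist())
E
```

```text
[472.8 190.9  58.2] 20.9833 23.66388379731479
pred foot/top [[358.4, 245.7], [359.2, 220.7]]
[(np.int32(355), np.int32(221), np.int32(8), np.int32(26), np.int32(151)), (np.int32(364), np.int32(247), np.int32(8), np.int32(7), np.int32(44)), (np.int32(362), np.int32(266), np.int32(5), np.int32(4), np.int32(16))]
anvil top edge front [[344.5, 248.8], [363.1, 254.0], [357.0, 270.2]]
```

send_rows --grip '[-1, -1, -1, -1, -1, -1]' --pt "0 0 -0.01" --pt "0 0 -0.02" --pt "0 0 -0.03" --pt "0 0 -0.035" --pt "0 0 -0.035" --pt "0 0 -0.035" --yaw '[0, 0, 0, 0, 0, 0]'

```text
time_s: 21.48
ee_pos: [473.9, 190.7, 24.6]
ee_rot: [-179.9, 0.0, 86.5]
force: [0.4, -0.8, -0.1]
gripper_width: 23.6
gripper_force: 15.0
```

send_rows --grip '[-1, -1, -1, -1, -1, -1, -1, -1]' --pt "0 0 -0.004" --pt "0 0 -0.008" --pt "0 0 -0.011" --pt "0 0 -0.014" --pt "0 0 -0.017" --pt "0 0 -0.019" --pt "0 0 -0.02" --pt "0 0 -0.02" --yaw '[0, 0, 0, 0, 0, 0, 0, 0]'

```text
time_s: 22.15
ee_pos: [474.0, 190.8, 4.8]
ee_rot: [-180.0, 0.0, 86.5]
force: [0.6, 0.6, -0.4]
gripper_width: 23.4
gripper_force: 15.0
```

send_rows --grip '[-1, -1, -1, -1, -1, -1]' --pt "0 0 -0.001" --pt "0 0 -0.002" --pt "0 0 -0.003" --pt "0 0 -0.0035" --pt "0 0 -0.004" --pt "0 0 -0.004" --yaw '[0, 0, 0, 0, 0, 0]'

```text
time_s: 22.65
ee_pos: [474.2, 190.8, 1.2]
ee_rot: [180.0, -0.0, 86.5]
force: [-0.0, -0.0, -1.0]
gripper_width: 23.4
gripper_force: 15.0
```

send_rows --grip '[-1, -1, -1, -1]' --pt "0 0 -0.0005" --pt "0 0 -0.001" --pt "0 0 -0.0015" --pt "0 0 -0.0015" --yaw '[0, 0, 0, 0]'

```text
time_s: 22.98
ee_pos: [474.3, 190.9, 1.0]
ee_rot: [180.0, -0.0, 86.5]
force: [-2.9, -0.9, 10.6]
gripper_width: 23.8
gripper_force: 15.0
```

send_rows --grip '[-1, -1, -0.4, -0.2, 0, 0, 0, 0]' --pt "0 0 0.001" --pt "0 0 0.001" --pt "0 0 0.001" --pt "0 0 0.001" --pt "0 0 0.001" --pt "0 0 0.005" --pt "0 0 0.02" --pt "0 0 0.05" --yaw '[0, 0, 0, 0, 0, 0, 0, 0]'

```text
time_s: 23.65
ee_pos: [471.4, 189.7, 47.4]
ee_rot: [-179.6, 0.2, 86.5]
force: [1.1, 0.3, -0.5]
gripper_width: 45.5
gripper_force: 0.0
```

send_rows --grip '[0, 0, 0, -1, -1, -1, -1, -1]' --pt "0 0 0.02" --pt "0 0 0.03" --pt "0 -0.03 0.04" --pt "0 -0.06 0.04" --pt "-0.003 -0.08 0.04" --pt "-0.0055 -0.088 0.03" --pt "-0.0055 -0.088 0.02" --pt "-0.0055 -0.088 0.02" --yaw '[0, 0, 0, 0, 0, 0, 0, 0]'

```text
time_s: 24.32
ee_pos: [466.7, 101.8, 67.8]
ee_rot: [-179.8, 0.1, 86.4]
force: [-0.4, -0.8, -0.1]
gripper_width: 15.3
gripper_force: 0.0
```

```bash
python3 - <<'E'
from workcell import env, eyes
import cv2,numpy as np
S=eyes.grab_frame("side");T=eyes.grab_frame("top");s=env.state();print(s["ee_pos"].round(1),s["time_s"],s["gripper_width"])
a=cv2.resize(S["frame"][180:300,320:420,::-1],None,fx=4,fy=4,interpolation=2)
b=cv2.resize(T["frame"][230:350,290:390,::-1],None,fx=4,fy=4,interpolation=2)
cv2.imwrite("pics/g6.png",np.hstack([a,b]))
E
```

```text
[468.3 102.8  69.2] 24.4167 7.0464426403995555
```

View pics/g6.png

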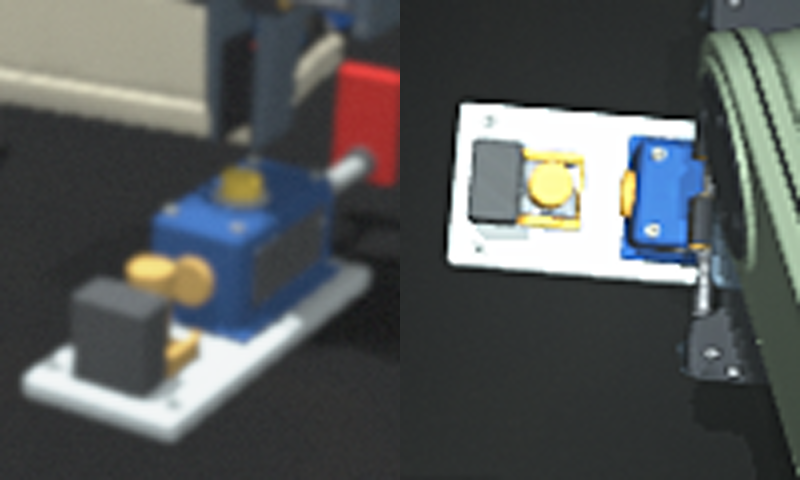

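The slug stands upright in the nest (top view (550,185)), the striker is still cocked, and the fingers are above the button. Pressing it now.

send_rows --grip '[-1, -1, -1, -1, -1, -1, -1, -1]' --pt "0 0 0" --pt "0 0 -0.007" --pt "0 0 -0.014" --pt "0 0 -0.018" --pt "0 0 -0.02" --pt "0 0 -0.021" --pt "0 0 -0.021" --pt "0 0 -0.021" --yaw '[0, 0, 0, 0, 0, 0, 0, 0]' --grip_force 15

```text
time_s: 25.08
ee_pos: [468.8, 102.8, 48.6]
ee_rot: [180.0, -0.0, 86.5]
force: [-0.3, 0.2, -0.5]
gripper_width: 0.5
gripper_force: 0.0
```

send_rows --grip '[-1, -1, -1, -1, -1, -1]' --pt "0 0 -0.001" --pt "0 0 -0.002" --pt "0 0 -0.003" --pt "0 0 -0.004" --pt "0 0 -0.004" --pt "0 0 -0.004" --yaw '[0, 0, 0, 0, 0, 0]'

```text
time_s: 25.58
ee_pos: [469.0, 102.9, 45.4]
ee_rot: [179.9, -0.0, 86.5]
force: [-1.7, 0.1, 6.1]
gripper_width: 0.2
gripper_force: 2.9
```

```bash
cat > d.py <<'E'
from workcell import env, eyes
import numpy as np
S=eyes.grab_frame("side")
a=S["frame"].astype(int)[185:250,385:430];m=(a[...,0]>140)&(a[...,1]<60)&(a[...,2]<70)
y,x=np.nonzero(m);print("paddle",x.min()+385,x.max()+385,y.min()+185,y.max()+185,(x.mean()+385).round(1))
s=env.state();print(s["ee_pos"].round(1),s["force"].round(1),s["time_s"])
E
python3 d.py
```

```text
paddle 404 420 198 224 412.1
[469.  102.9  45.4] [-1.1 -0.2  5.9] 25.6333
```

send_rows --grip '[-1, -1, -1, -1, -1, -1]' --pt "0 0 -0.001" --pt "0 0 -0.002" --pt "0 0 -0.003" --pt "0 0 -0.004" --pt "0 0 -0.004" --pt "0 0 -0.004" --yaw '[0, 0, 0, 0, 0, 0]'

```text
time_s: 26.13
ee_pos: [469.0, 102.8, 40.7]
ee_rot: [180.0, -0.0, 86.5]
force: [0.6, 0.5, 2.6]
gripper_width: 0.5
gripper_force: 1.5
```

```bash
python3 d.py
```

```text
paddle 398 414 202 229 405.5
[469.  102.9  40.7] [0.7 0.6 2.4] 26.1833
```

It fired: the paddle moved forward about 34 mm. Retracting and checking the slug.

send_rows --grip '[-1, -1, -1, -1, -1, -1, -1, -1]' --pt "0 0 0.01" --pt "0 0 0.04" --pt "0 0 0.07" --pt "0 0 0.1" --pt "0 0 0.1" --pt "0 0 0.1" --pt "0 0 0.1" --pt "0 0 0.1" --yaw '[0, 0, 0, 0, 0, 0, 0, 0]'

```text
time_s: 26.85
ee_pos: [467.3, 102.5, 138.9]
ee_rot: [-179.8, 0.1, 86.5]
force: [-0.8, 0.2, -0.3]
gripper_width: 0.5
gripper_force: 0.0
```

```bash
python3 d.py; python3 - <<'E'
from workcell import eyes
import numpy as np,cv2
from h import *
p=[467.54,83.48,-93.53]
T=eyes.grab_frame("top");S=eyes.grab_frame("side")
for n,f,(y0,y1,x0,x1) in (("top",T,(255,305,300,350)),("side",S,(230,285,340,380))):
    a=f["frame"].astype(int)[y0:y1,x0:x1];m=((a[...,0]>150)&(a[...,0]-a[...,2]>70)&(a[...,1]>90)).astype(np.uint8)
    st=cv2.connectedComponentsWithStats(m)
    print(n,[(q[:5]+[x0,y0,0,0,0]).tolist() for q in st[2][1:] if q[4]>8],"pred top",proj(f,tw(p,[-118,0,67])).round(1).tolist())
E
```

```text
paddle 398 414 200 229 405.5
[467.4 102.6 139. ] [ 0.2 -0.3 -0.1] 26.9
top [[320, 267, 16, 14, 138], [345, 273, 4, 11, 35], [319, 283, 16, 4, 43]] pred top [[325.5, 275.5]]
side [[351, 244, 21, 10, 102], [362, 263, 8, 7, 33]] pred top [[356.8, 247.1]]
```

```bash
python3 -c "
from workcell import env
print(env.job_done())"
```

```text
the job is handed in; nothing more can be done
None
```

The impact test is done and handed in: I cocked the striker and confirmed the sear held, stood the slug in the nest, and fired the striker onto it with the button; the striker and upright slug were checked from the camera images only, and the jar, crucible and stopper were not touched.

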